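# Load the cup carton into the ramp feeder

### The arm

A 6-joint arm with a two-finger parallel gripper is mounted at the origin on a cart in front of the work surface, level with it; the furniture and walls round the work are solid. World frame = base frame: x ahead of the robot, y to its left, z up, the work surface at z = 0. Lengths are in m, angles in rad, forces in N, time in s.
With the tool pointing down it reaches from about 0.325 to 1 m from the base axis. Payload 5.1 kg.
Tool frame: the origin (TCP) lies midway between the tips of the shut fingers; the grasp point (between the pads) lies 19 mm behind it; z points along the fingers, y is the direction in which the jaws open and shut (so a half turn about z gives the same grasp; the last joint's range is limited). The gripper opens to 85 mm and grips with 20 to 120 N. Pads are 22 mm wide; open, the fingers measure 114 mm over their backs; the gripper's body (76 mm by 85 mm) begins 54 mm behind the grasp point. The pads swing forward as they close: fully open they stand 13 mm farther back than shut.
Start: joints at [-1.251, 0.124, 1.65, -0, 1.367, -0.083], TCP at [0.255, -0.598, 0.231] pointing down, gripper open.
Joint ranges: [-2.61, 2.61], [-1.02, 2.33], [0.03, 2.71], [-1.35, 4.49], [0.32, 2.68], [-2.91, 2.91]. Speed limits (rad/s): [2.57, 2.57, 3.14, 3.14, 3.14, 3.14].

### API

Orientations are given as a 3x3 rotation matrix whose columns are the frame's x, y, z axes.
In Python, from bench import robot gives the robot as it stands.
- The arm moves only by the tool move_arm, never from a script. Its argument "deltas" is text: rows parted by semicolons, each of 7 numbers parted by spaces: the shift along the tool's x, y, z in cm, then the turn, a rotation vector about the tool's x, y, z in rad, then the opening, from 0 (shut) to 1 (fully open). In form: tx ty tz ax ay az gripper; .... A call has 1 to 20 rows; each row is the pose to reach, as a shift and turn from the pose measured when the call began, along the tool's axes at that moment; what a row does not reach only later rows make up. A row lasts 1/10 s, in which the tool goes at most 50 mm and 8.59 degrees, less where a joint would pass 70% of its speed; a pose out of reach is approached as far as the arm can. A call with a gripper value outside its range is refused whole. The fingers move at their own pace and stop on an object; the grip force is fixed at half the most. Time passes only in rows, so rows that repeat a pose let the fingers close. It gives the time, the measured TCP pose, the force and the opening at its end, in the units of the state.
- robot.get_obs(): the state, without advancing time (a new reading comes with each control period).
- robot.grab_frame(name): name is "scene" or "top" or "wrist"; returns a dict with "image" (400x640x3 uint8, red, green, blue), "range_z" (400x640 float32, m along the optical axis (not along the pixel's ray), 0 where there is no reading), "fx", "fy", "cx", "cy" (pixels), "camera_from_world" (4x4, takes a point from world to camera coordinates); the wrist camera has in their place "T_tool_cam" (4x4, takes a point from camera to tool coordinates, whose origin is the TCP and whose axes are the flange's). Camera axes: x right, y down, z forward; pixel columns grow to the right and rows downward; lengths in m; the calibration is good to about 2 mm. A picture is of the moment at which its call begins: read the wrist's pose just before it.
- robot.hand_in(): hands the job in, once; it reports no verdict.
The state is a dict: "time": time; "joints": joint angles; "qd": joint speeds; "effort": joint torques, N m; "tcp_pos": TCP position; "ee_rot": TCP orientation; "contact_force": force on the tool from outside, world axes, zero at the start; "wrist_torque": the same for the moment, N m; "width": finger opening in m.
Only numpy, scipy, OpenCV 4.12 (cv2) and the standard library are available. Lean on these libraries where they do the work, as an engineer would, in place of code of your own. Each camera call takes 0.05 s, during which the arm holds its last target.

### The job

The brown bottle was left standing in the run-in of the carton feeder: first stand it upright on the worktop, well off to one side of the lane. Then bring the white-and-green cup carton, upright and lengthwise, to the foot of the ramp and push it up the ramp under the clear roof until its rear edge drops behind the lip and it lies flat in the bay. Do not knock or shift the three stain bottles and the red-lidded cup.

Things in the scene. Friction and masses are not known exactly. Their poses are not given: they have to be found in the camera images.
- feeder: Carton feeder, fixed: grey ramp with low blue rails, then a bay under a clear roof. Origin on the worktop under the crest, on the lane's centre line; x horizontal, up the lane; y left; z up. Whole: x -130 to +112 mm, 95 mm wide (105 at the flared entry), 135 mm high. Lane 75 mm wide, rails 14 mm above the ramp, entry flares 16 mm high. The worktop behind x = -130 mm is the bare run-in.
- ramp_foot (a point): Foot of the ramp, on the lane's centre line, 100 mm before the feeder's origin; flush with the worktop. From here the ramp climbs at 16 degrees to the lip.
- lip (a point): The crest of the ramp (yellow stripe), 28.7 mm above the feeder's origin. Just past it the floor steps down 10 mm, square to the slope, into the bay, and goes on at 16 degrees for 106 mm to an end stop. The carton must drop in behind this step.
- roof_edge (a point): Middle of the front lower edge of the clear roof (5 mm thick, 95 mm wide, parallel to the slope, 70 mm above the ramp's line, 80 mm above the bay floor): 32 mm before the crest, 92 mm above the worktop. With the carton home it overhangs the carton's rear face by about 25 mm, so the end of the push needs a tool leaning back from the bay 35 to 45 degrees from vertical.
- bay: The bay, part of the feeder (black mat). Origin at the middle of the seat on the sloping floor, x up the slope, y left, z square to the floor. The lip's face is at x = -53 mm, its crest at z = +10 mm, the end stop at x = +53 mm. A carton that is home has its origin within 6 mm of this one and its z axis along this z.
- cup_carton: The cup carton to be loaded: a closed white-and-green cardboard box, 68 (x) x 98 (y) x 58 (z) mm, 0.2 to 0.45 kg. Origin at the centre of its underside, z up. Grasp it across its 68 mm sides (along its x). In the feeder its y axis lies along the lane, either end first.
- alcohol_bottle: A brown bottle with blue cap, diameter 47 mm, height 88 mm, about 0.12 kg, standing in the run-in. Origin at the centre of its underside, z up. Free worktop lies beside the run-in and on the robot's side of the feeder; a fixed centrifuge stands to the right at the rear (world x over 0.6 m, y below -0.17 m).
- stain_bottle_1: White stain bottle with purple tip, diameter 36 mm, height 98 mm, standing loose beside the feeder's bay on its left (+y). Origin at the centre of its underside. Leave it alone.
- stain_bottle_2: White stain bottle with red tip, diameter 36 mm, height 98 mm, standing loose beside the feeder's bay on its right (-y). Origin at the centre of its underside. Leave it alone.
- stain_bottle_3: White stain bottle with blue tip, diameter 36 mm, height 98 mm, standing loose close to one end of the carton. Origin at the centre of its underside. Leave it alone.
- sample_cup_2: White sample cup with red lid, diameter 58 mm, height 70 mm, standing loose. Origin at the centre of its underside. Leave it alone.

How it is judged:
By the outcome, as a careful person would: the job done as asked, in the order asked, and still so for the second after the job is handed in, with the robot touching nothing.
It also fails if it takes over 72 s, if anything falls off the work surface, if the arm or the gripper's body presses on something with over 40 N, if the wrist force passes 120 N, or if a joint passes its speed limit or range.

## Working session

There is one attempt and no reset: what is moved stays moved. The work goes in short steps, Python scripts to look and compute and a tool call to move; the robot and the scene stay as the last step left them, time stands still between calls to the robot, and variables do not carry over. Pictures are saved under pics/ and viewed, and the job is handed in when it is done.

Besides the shell and the picture viewer there is one more tool, called after ">>>" by a JSON object that holds its "name" and its "arguments", one argument or row to a line. move_arm: Moves the arm, as the interface text tells. Its arguments: {"type":"object","properties":{"deltas":{"type":"string"}},"required":["deltas"]}

```bash
mkdir -p pics; ls; python3 - <<'E'
from bench import robot
import cv2,numpy as np,pickle
o=robot.get_obs();print(o['time'],o['tcp_pos'],o['ee_rot'],o['width'])
for n in('scene','top'):
    f=robot.grab_frame(n);pickle.dump(f,open(n+'0.pkl','wb'))
    cv2.imwrite(f'pics/{n}0.png',f['image'][:,:,::-1]);print(n,f['fx'],f['cx'],f['cy'],np.round(f['camera_from_world'],3).tolist())
E
```

```text
pics
0.0 [ 0.25458545 -0.59740331  0.2300583 ] [[ 9.19967611e-01  3.91993843e-01 -6.49617957e-04]
 [ 3.91994337e-01 -9.19965463e-01  1.99680106e-03]
 [ 1.85107637e-04 -2.09163886e-03 -9.99997795e-01]] 0.08527549376120878
scene 423.800025469102 326.4394915312182 198.39410630032617 [[-0.829, -0.56, 0.004, 0.477], [-0.27, 0.393, -0.879, 0.236], [0.49, -0.73, -0.477, 1.046], [0.0, 0.0, 0.0, 1.0]]
top 421.40751203763125 317.20513397262243 199.7979651105071 [[0.011, -1.0, -0.007, 0.001], [-0.997, -0.01, -0.082, 0.571], [0.082, 0.008, -0.997, 1.347], [0.0, 0.0, 0.0, 1.0]]
```

View pics/scene0.png

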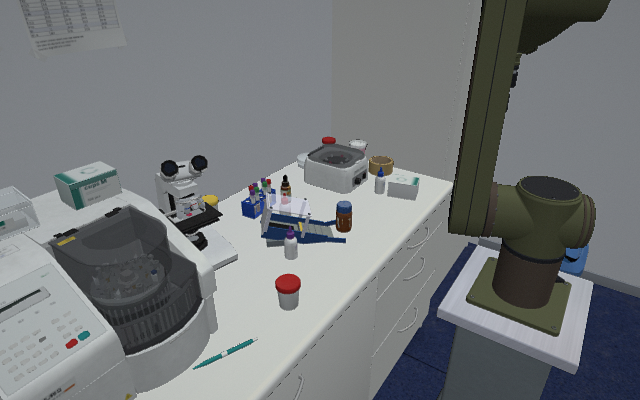

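View pics/top0.png

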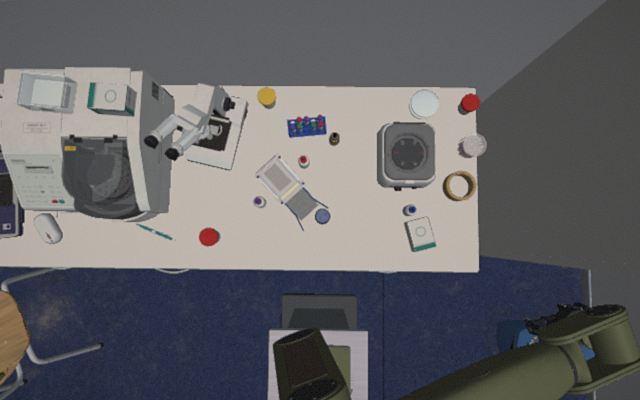

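The top view shows the feeder at about (290,190), with the lane opening toward (310,220). The bottle is at (322,215), the carton at (420,233), and stain 3 at (410,210) near the carton's far end. Stain 1 is at (259,201), stain 2 at (303,161) and the red-lidded cup at (209,237).

```bash
cat > h.py <<'E'
import numpy as np,cv2,pickle
def cloud(f,T=None):
    """world points HxWx3; T = world_from_cam for wrist"""
    z=f['range_z'];h,w=z.shape;u,v=np.meshgrid(np.arange(w),np.arange(h))
    P=np.stack([(u-f['cx'])/f['fx']*z,(v-f['cy'])/f['fy']*z,z],-1)
    if T is None:T=np.linalg.inv(f['camera_from_world'])
    W=P@T[:3,:3].T+T[:3,3];W[z<=0]=np.nan;return W
def proj(f,p,T=None):
    C=f['camera_from_world'] if T is None else np.linalg.inv(T)
    q=np.asarray(p)@C[:3,:3].T+C[:3,3];return np.stack([f['fx']*q[...,0]/q[...,2]+f['cx'],f['fy']*q[...,1]/q[...,2]+f['cy']],-1)
E
python3 - <<'E'
from h import *
for n in('top','scene'):
    f=pickle.load(open(n+'0.pkl','rb'));W=cloud(f);z=W[...,2]
    t=(abs(W[...,0]-.5)<.25)&(abs(W[...,1])<.5)&(abs(z)<.015);print(n,'table z',np.nanmedian(z[t]))
    if n=='top': boxes={'bottle':(300,195,345,235),'carton':(400,220,440,255),'s3':(398,200,418,218),'s2':(295,150,312,172),'s1':(250,192,268,212),'cup':(195,222,222,250),'feeder':(250,150,335,235)}
    else: boxes={'bottle':(332,198,356,235),'carton':(386,168,422,200),'s3':(372,168,386,196),'s1':(283,225,300,262),'cup':(272,272,304,312)}
    for k,(a,b,c,d) in boxes.items():
        w=W[b:d,a:c].reshape(-1,3);w=w[w[:,2]>.012]
        top=np.nanpercentile(w[:,2],97); s=w[w[:,2]>top-.012]
        print(k,len(w),'ztop %.3f'%top,'topmean',s.mean(0).round(3),'min',w.min(0).round(3),'max',w.max(0).round(3))
    im=f['image'] 
    crop=im[140:260,190:450] if n=='top' else im[150:320,230:430]
    cv2.imwrite(f'pics/{n}0c.png',cv2.resize(crop,None,fx=3,fy=3,interpolation=cv2.INTER_CUBIC)[:,:,::-1])
E
```

```text
top table z 0.000578480192595543
bottle 292 ztop 0.093 topmean [ 0.517 -0.01   0.089] min [ 0.473 -0.035  0.012] max [0.587 0.063 0.095]
carton 753 ztop 0.063 topmean [ 0.463 -0.322  0.058] min [ 0.409 -0.369  0.013] max [ 0.508 -0.276  0.066]
s3 130 ztop 0.095 topmean [ 0.543 -0.288  0.09 ] min [ 0.523 -0.307  0.014] max [ 0.558 -0.272  0.1  ]
s2 120 ztop 0.097 topmean [0.695 0.052 0.095] min [0.678 0.034 0.012] max [0.712 0.069 0.102]
s1 119 ztop 0.096 topmean [0.562 0.191 0.093] min [0.545 0.174 0.012] max [0.579 0.207 0.102]
cup 302 ztop 0.075 topmean [0.449 0.346 0.07 ] min [0.422 0.316 0.013] max [0.478 0.374 0.077]
feeder 2088 ztop 0.133 topmean [0.654 0.146 0.127] min [ 0.473 -0.035  0.012] max [0.712 0.207 0.139]
scene table z 0.0005736382031824583
bottle 441 ztop 0.090 topmean [ 0.514 -0.001  0.087] min [ 0.493 -0.027  0.012] max [0.561 0.021 0.091]
carton 629 ztop 0.061 topmean [ 0.462 -0.312  0.058] min [ 0.408 -0.465  0.012] max [ 0.588 -0.269  0.062]
s3 234 ztop 0.084 topmean [ 0.539 -0.282  0.081] min [ 0.521 -0.426  0.012] max [ 0.636 -0.263  0.095]
s1 477 ztop 0.086 topmean [0.559 0.2   0.083] min [0.541 0.078 0.013] max [0.65  0.218 0.099]
cup 689 ztop 0.071 topmean [0.445 0.354 0.068] min [0.418 0.32  0.012] max [0.476 0.38  0.073]
```

View pics/top0c.png

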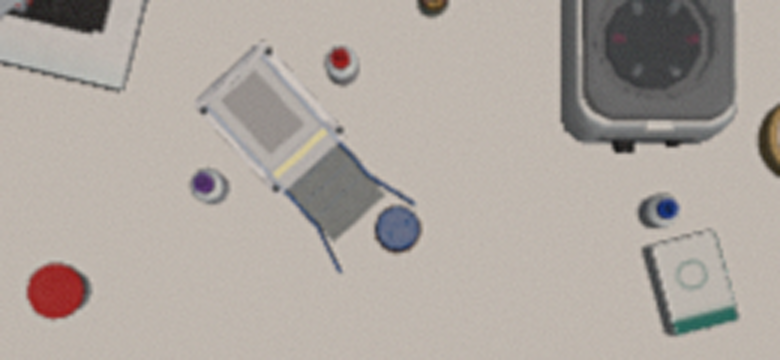

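View pics/scene0c.png

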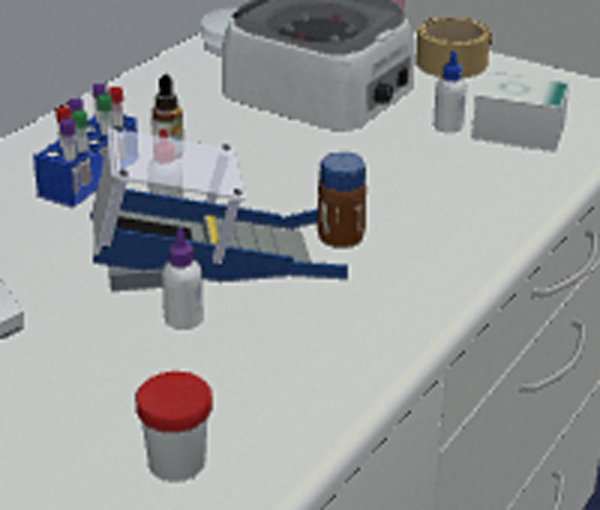

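Rough positions from the top view: bottle ~(0.516,-0.007), carton ~(0.46,-0.32), lane azimuth ~43°. The heights agree with the text. I'll check the wrist camera mount next, then go for a closer look.

```bash
python3 - <<'E'
from h import *
from bench import robot
f=robot.grab_frame('wrist');print(f['T_tool_cam'].round(4).tolist(),f['fx'])
f=pickle.load(open('top0.pkl','rb'));W=cloud(f).reshape(-1,3)
hsv=cv2.cvtColor(f['image'],cv2.COLOR_RGB2HSV).reshape(-1,3)
# feeder: walls etc
m=(W[:,2]>.008)&(W[:,0]>.46)&(W[:,0]<.74)&(W[:,1]>-.06)&(W[:,1]<.2)&(hsv[:,0]>100)&(hsv[:,0]<130)&(hsv[:,1]>80)
p=W[m&(W[:,2]<.06)];print('blue',len(p),p.mean(0))
m=(hsv[:,0]>20)&(hsv[:,0]<35)&(hsv[:,1]>35)&(W[:,0]>.5)&(W[:,0]<.7)&(W[:,1]>0)&(W[:,1]<.16)
p=W[m];print('yellow',len(p),p.mean(0),np.linalg.svd(p[:,:2]-p[:,:2].mean(0),full_matrices=False)[2][0])
m=(W[:,2]>.085)&(W[:,2]<.15)&(W[:,0]>.56)&(W[:,0]<.74)&(W[:,1]>.06)&(W[:,1]<.2)
r=cv2.minAreaRect((W[m][:,:2]*1000).astype(np.float32));print('roof',r,m.sum())
A=np.c_[W[m][:,:2],np.ones(m.sum())];c=np.linalg.lstsq(A,W[m][:,2],rcond=None)[0];print('roof plane',c,np.degrees(np.arctan(np.hypot(*c[:2]))),'az',np.degrees(np.arctan2(c[1],c[0])))
E
```

```text
[[0.0003, -0.9474, -0.32, 0.0807], [1.0, 0.0005, -0.0006, 0.0009], [0.0007, -0.32, 0.9474, -0.1419], [0.0, 0.0, 0.0, 1.0]] 346.57954301059266
blue 20 [0.56329377 0.0625845  0.02462205]
yellow 64 [0.59194828 0.09102757 0.10318625] [-0.6847228  0.7288036]
roof ((607.9147338867188, 139.34515380859375), (124.60338592529297, 147.86351013183594), 43.248291015625) 1267
roof plane [ 0.22722868  0.1816177  -0.04837465] 16.21926428814583 az 38.6343918993994
```

>>> {"name": "move_arm", "arguments": {
  "deltas": "52.1 -47 -5 0 0 -0.347 1;52.1 -47 -5 0 0 -0.347 1;52.1 -47 -5 0 0 -0.347 1;52.1 -47 -5 0 0 -0.347 1;52.1 -47 -5 0 0 -0.347 1;52.1 -47 -5 0 0 -0.347 1;52.1 -47 -5 0 0 -0.347 1;52.1 -47 -5 0 0 -0.347 1;52.1 -47 -5 0 0 -0.347 1;52.1 -47 -5 0 0 -0.347 1;52.1 -47 -5 0 0 -0.347 1;52.1 -47 -5 0 0 -0.347 1;52.1 -47 -5 0 0 -0.347 1;52.1 -47 -5 0 0 -0.347 1;52.1 -47 -5 0 0 -0.347 1;52.1 -47 -5 0 0 -0.347 1;52.1 -47 -5 0 0 -0.347 1;52.1 -47 -5 0 0 -0.347 1"
}}

```text
time: 1.95
tcp_pos: [0.5493, 0.0378, 0.2809]
ee_rot: [[0.733, 0.68, -0.001], [0.68, -0.733, 0.001], [0.0, -0.002, -1.0]]
contact_force: [-0.2, 0.4, 0.1]
width: 0.0856
```

```bash
cat >> h.py <<'E'
def wgrab(name):
    from bench import robot
    o=robot.get_obs();f=robot.grab_frame('wrist');T=np.eye(4);T[:3,:3]=o['ee_rot'];T[:3,3]=o['tcp_pos']
    f['T']=T@f['T_tool_cam'];pickle.dump(f,open(name+'.pkl','wb'));cv2.imwrite(f'pics/{name}.png',f['image'][:,:,::-1])
    print(o['time'],'q',np.round(o['joints'],3),'tcp',np.round(o['tcp_pos'],4));return f
E
python3 - <<'E'
from h import *
f=wgrab('w1');W=cloud(f,f['T']);print(np.isfinite(W[...,2]).mean())
for x in range(0,640,80):print([ (W[y,x]*1000).round().tolist() for y in range(20,400,90)])
E
```

```text
1.95 q [-3.000e-02 -1.230e-01  1.814e+00  1.000e-03  1.451e+00  7.930e-01] tcp [0.5493 0.0378 0.2809]
0.99609375
[[449.0, 345.0, 68.0], [-165.0, 802.0, -748.0], [-454.0, 657.0, -747.0], [-813.0, 487.0, -757.0], [-1231.0, 275.0, -753.0]]
[[478.0, 329.0, -1.0], [393.0, 280.0, -1.0], [-262.0, 448.0, -749.0], [148.0, 155.0, -27.0], [513.0, 88.0, 353.0]]
[[538.0, 264.0, 0.0], [458.0, 210.0, -1.0], [364.0, 145.0, -1.0], [107.0, 58.0, -174.0], [536.0, 75.0, 360.0]]
[[598.0, 200.0, 1.0], [523.0, 140.0, -1.0], [435.0, 69.0, -1.0], [107.0, -101.0, -339.0], [-514.0, -487.0, -748.0]]
[[644.0, 123.0, 120.0], [593.0, 76.0, 99.0], [523.0, 11.0, 73.0], [407.0, -98.0, -0.0], [-278.0, -740.0, -749.0]]
[[717.0, 72.0, 0.0], [652.0, 1.0, -0.0], [576.0, -82.0, 0.0], [484.0, -180.0, -0.0], [374.0, -299.0, 0.0]]
[[776.0, 8.0, 1.0], [717.0, -69.0, -1.0], [646.0, -157.0, -1.0], [561.0, -263.0, -1.0], [586.0, 20.0, 359.0]]
[[837.0, -57.0, -1.0], [781.0, -137.0, 0.0], [701.0, -188.0, 58.0], [630.0, -228.0, 113.0], [598.0, -0.0, 355.0]]
```

View pics/w1.png

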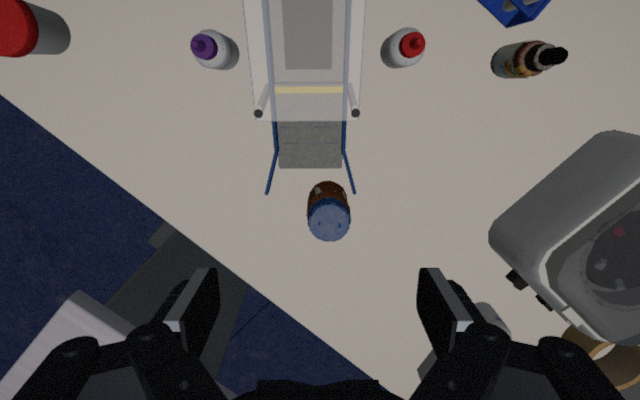

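The wrist view shows the lane running nearly vertically in the picture. The ramp foot edge is at row ~168 (cols 277–344), the flare tips at (267,193) and (354,193), and the roof's front edge at row ~122 (250–361). The bottle cap is at (329,222).

```bash
python3 - <<'E'
from h import *
f=pickle.load(open('w1.pkl','rb'));W=cloud(f,f['T']);T=f['T']
im=f['image'];cv2.imwrite('pics/w1c.png',cv2.resize(im[60:260,230:400],None,fx=3.5,fy=3,interpolation=cv2.INTER_CUBIC)[:,:,::-1])
def onz(u,v,z):
    d=T[:3,:3]@np.array([(u-f['cx'])/f['fx'],(v-f['cy'])/f['fy'],1]);c=T[:3,3];return c+d*(z-c[2])/d[2]
a,b=onz(277,168,0),onz(344,168,0);print('foot',a,b,(a+b)/2,np.linalg.norm(a-b))
a,b=onz(250,122,.0945),onz(361,122,.0945);print('roof',a,b,(a+b)/2,np.linalg.norm(a-b))
a,b=onz(267,193,.016),onz(354,193,.016);print('flare',a,b,(a+b)/2,np.linalg.norm(a-b))
# roof plane
w=W[10:118,262:350].reshape(-1,3);w=w[w[:,2]>.08];A=np.c_[w[:,:2],np.ones(len(w))]
c=np.linalg.lstsq(A,w[:,2],rcond=None)[0];print('roofplane',np.degrees(np.arctan(np.hypot(*c[:2]))),np.degrees(np.arctan2(c[1],c[0])),len(w))
# bottle
w=W[170:245,300:355].reshape(-1,3);w=w[(w[:,2]>.03)];zt=np.percentile(w[:,2],98);s=w[w[:,2]>zt-.004]
print('bottle top',zt,cv2.minEnclosingCircle((s[:,:2]*1000).astype(np.float32)),len(s))
for n,(a,b,c,d) in {'s1':(190,25,235,72),'s2':(382,25,428,70)}.items():
    w=W[b:d,a:c].reshape(-1,3);w=w[(w[:,2]>.01)&(w[:,2]<.11)];print(n,w[:,2].max(),[cv2.minEnclosingCircle((w[(w[:,2]>lo)&(w[:,2]<hi)][:,:2]*1000).astype(np.float32)) for lo,hi in((.05,.075),(.085,.11))])
E
```

```text
foot [0.49971083 0.06191226 0.        ] [0.55666257 0.00062789 0.        ] [0.5281867  0.03127008 0.        ] 0.08366166066673053
roof [0.54013334 0.11562858 0.0945    ] [0.61033293 0.04004331 0.0945    ] [0.57523314 0.07783595 0.0945    ] 0.10315578699963243
flare [0.47156463 0.0515195  0.016     ] [ 0.54445165 -0.02688519  0.016     ] [0.50800814 0.01231715 0.016     ] 0.10705050964112248
roofplane 16.00461373582388 43.260996288436466 9477
bottle top 0.08928495401635947 ((513.871337890625, -9.586400032043457), 21.91427993774414) 1205
s1 0.09925757462912221 [((558.5592651367188, 192.3759765625), 18.040756225585938), ((559.1024169921875, 192.11251831054688), 4.411628723144531)]
s2 0.09886109561623718 [((691.5126953125, 52.011226654052734), 17.828216552734375), ((691.475830078125, 52.35769271850586), 4.429845809936523)]
```

View pics/w1c.png

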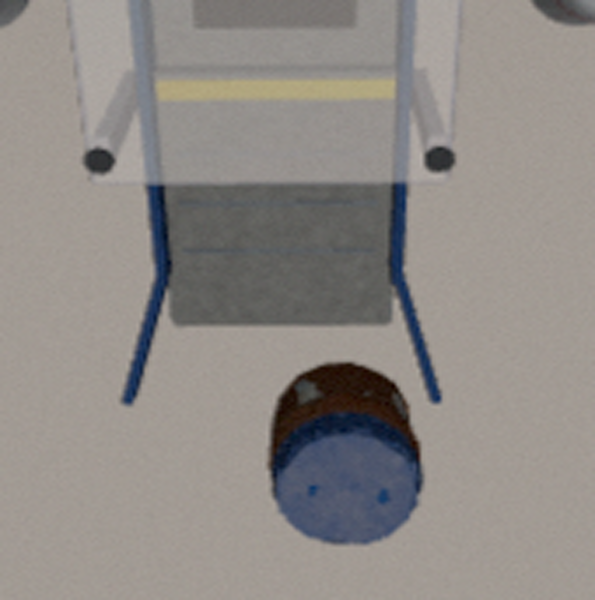

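Feeder origin ≈ (0.601,0.0997), azimuth 43.2°. The foot, roof edge and flare points all agree within ~2 mm, and the roof slope measures 16.0°. The bottle is at (0.514,-0.010) with its top at 0.088, so I'll grasp it.

>>> {"name": "move_arm", "arguments": {
  "deltas": "-5.8 1.1 4 0 0 0 1;-5.8 1.1 4 0 0 0 1;-5.8 1.1 8 0 0 0 1;-5.8 1.1 12 0 0 0 1;-5.8 1.1 16 0 0 0 1;-5.8 1.1 20 0 0 0 1;-5.8 1.1 23 0 0 0 1;-5.8 1.1 25 0 0 0 1;-5.8 1.1 25 0 0 0 1;-5.8 1.1 25 0 0 0 0.3;-5.8 1.1 25 0 0 0 0.3;-5.8 1.1 25 0 0 0 0.3;-5.8 1.1 25 0 0 0 0.3;-5.8 1.1 25 0 0 0 0.3;-5.8 1.1 25 0 0 0 0.3"
}}

```text
time: 3.5
tcp_pos: [0.5155, -0.0096, 0.0332]
ee_rot: [[0.733, 0.68, 0.002], [0.68, -0.733, 0.001], [0.002, 0.001, -1.0]]
contact_force: [-1.0, -0.1, 6.2]
width: 0.0444
```

>>> {"name": "move_arm", "arguments": {
  "deltas": "0 0 0 0 0 0 0;0 0 0 0 0 0 0;0 0 -2 0 0 0 0;0 0 -4 0 0 0 0;0 0 -7 0 0 0 0;0 0 -10 0 0 0 0;0 0 -10 0 0 0 0"
}}

```text
time: 4.2
tcp_pos: [0.5184, -0.0101, 0.1383]
ee_rot: [[0.733, 0.68, 0.012], [0.68, -0.733, -0.0], [0.008, 0.008, -1.0]]
contact_force: [0.1, 0.3, -0.5]
width: 0.0444
```

```bash
python3 - <<'E'
from h import *
f=wgrab('w2')
E
```

```text
4.2 q [-1.240e-01 -9.800e-02  2.036e+00  1.000e-03  1.192e+00  6.990e-01] tcp [ 0.5184 -0.0101  0.1383]
```

View pics/w2.png

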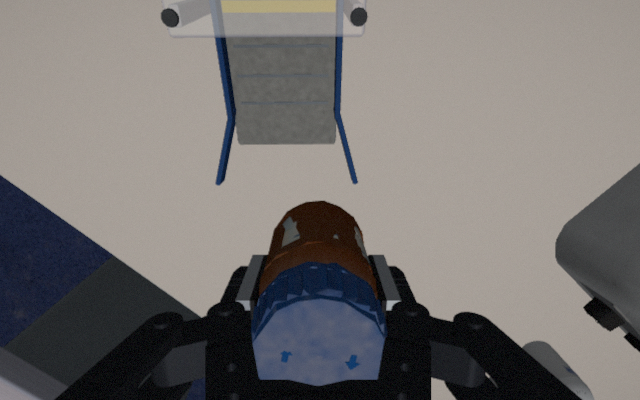

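The bottle is held by its cap and shoulder and is clear of the table. I'll set it down on the left at about (0.42, 0.17).

>>> {"name": "move_arm", "arguments": {
  "deltas": "1.2 -5 0 0 0 0 0;2.5 -10 0 0 0 0 0;3.8 -15 0 0 0 0 0;5 -19.9 0 0 0 0 0;5 -19.9 0 0 0 0 0;5 -19.9 3 0 0 0 0;5 -19.9 6 0 0 0 0;5 -19.9 8.5 0 0 0 0;5 -19.9 9.5 0 0 0 0;5 -19.9 10 0 0 0 0;5 -19.9 10.2 0 0 0 0;5 -19.9 10.4 0 0 0 0;5 -19.9 10.4 0 0 0 0"
}}

```text
time: 5.55
tcp_pos: [0.4193, 0.1701, 0.0333]
ee_rot: [[0.733, 0.68, 0.006], [0.68, -0.733, 0.0], [0.004, 0.004, -1.0]]
contact_force: [-9.3, -1.9, 12.3]
width: 0.0445
```

>>> {"name": "move_arm", "arguments": {
  "deltas": "0 0 -0.05 0 0 0 1;0 0 -0.05 0 0 0 1;0 0 -0.05 0 0 0 1;0 0 -0.05 0 0 0 1;0 0 -0.05 0 0 0 1;0 0 -0.05 0 0 0 1;0 0 -3 0 0 0 1;0 0 -7 0 0 0 1;0 0 -12 0 0 0 1;0 0 -16 0 0 0 1;0 0 -16 0 0 0 1"
}}

```text
time: 6.65
tcp_pos: [0.4222, 0.1712, 0.2008]
ee_rot: [[0.733, 0.68, 0.019], [0.68, -0.733, 0.004], [0.016, 0.01, -1.0]]
contact_force: [0.3, 0.3, 0.6]
width: 0.0852
```

```bash
python3 - <<'E'
from h import *
f=wgrab('w3');W=cloud(f,f['T']);m=(abs(W[...,0]-.42)<.06)&(abs(W[...,1]-.17)<.06)&(W[...,2]>.05)&(W[...,2]<.12)
w=W[m];zt=np.percentile(w[:,2],98);print(zt,cv2.minEnclosingCircle((w[w[:,2]>zt-.004][:,:2]*1000).astype(np.float32)))
E
```

```text
6.65 q [ 2.680e-01 -3.180e-01  2.111e+00 -2.000e-03  1.329e+00  1.092e+00] tcp [0.4222 0.1712 0.2008]
0.08920948685936668 ((418.4893493652344, 169.70594787597656), 21.623992919921875)
```

View pics/w3.png

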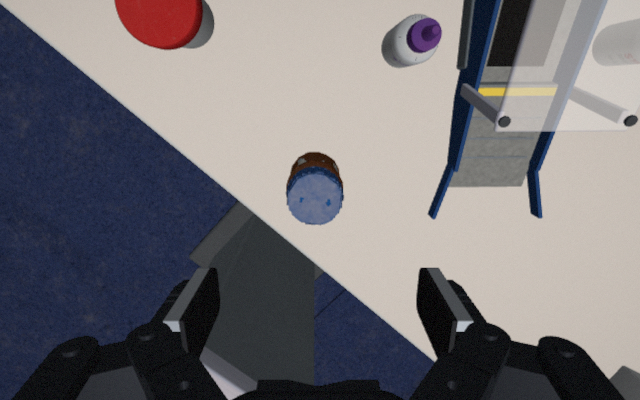

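The bottle stands upright at (0.418,0.170), ~170 mm left of the lane. Next I'll make a helper for the move arithmetic and look at the carton.

```bash
cat >> h.py <<'E'
from scipy.spatial.transform import Rotation as Ro
def Rdown(az,lean=0):
    """tool x forward along az; tool leaning back 'lean' rad from vertical (z points forward-down)"""
    c,s=np.cos(az),np.sin(az);f=np.array([c,s,0]);u=np.array([0,0,1.])
    z=f*np.sin(lean)-u*np.cos(lean);x=f*np.cos(lean)+u*np.sin(lean);return np.stack([x,np.cross(z,x),z],1)
def delta(p,R):
    from bench import robot
    o=robot.get_obs();R0=o['ee_rot'];d=R0.T@(np.array(p)-o['tcp_pos'])*100
    print('delta',d.round(2),Ro.from_matrix(R0.T@R).as_rotvec().round(3))
E
python3 - <<'E'
from h import *
delta([.5,-.3,.27],Rdown(np.radians(16)))
E
```

```text
delta [-26.1   39.97  -7.27] [ 0.005 -0.013  0.469]
```

>>> {"name": "move_arm", "arguments": {
  "deltas": "-2 3 -5 0 0 0 1;-26.1 40 -7.3 0.005 -0.013 0.469 1;-26.1 40 -7.3 0.005 -0.013 0.469 1;-26.1 40 -7.3 0.005 -0.013 0.469 1;-26.1 40 -7.3 0.005 -0.013 0.469 1;-26.1 40 -7.3 0.005 -0.013 0.469 1;-26.1 40 -7.3 0.005 -0.013 0.469 1;-26.1 40 -7.3 0.005 -0.013 0.469 1;-26.1 40 -7.3 0.005 -0.013 0.469 1;-26.1 40 -7.3 0.005 -0.013 0.469 1;-26.1 40 -7.3 0.005 -0.013 0.469 1;-26.1 40 -7.3 0.005 -0.013 0.469 1;-26.1 40 -7.3 0.005 -0.013 0.469 1;-26.1 40 -7.3 0.005 -0.013 0.469 1"
}}

```text
time: 8.1
tcp_pos: [0.5, -0.2988, 0.2696]
ee_rot: [[0.961, 0.277, -0.001], [0.277, -0.961, 0.001], [-0.001, -0.001, -1.0]]
contact_force: [0.2, 0.1, 0.3]
width: 0.0855
```

```bash
python3 - <<'E'
from h import *
f=wgrab('w4');W=cloud(f,f['T'])
m=(W[...,2]>.045)&(W[...,2]<.075)&(abs(W[...,0]-.46)<.09)&(abs(W[...,1]+.32)<.075)
w=W[m];zt=np.median(w[:,2]);w=w[abs(w[:,2]-zt)<.004];r=cv2.minAreaRect((w[:,:2]*1000).astype(np.float32));print(zt,len(w),r,cv2.boxPoints(r).round().tolist())
m=(W[...,2]>.03)&(W[...,2]<.12)&(abs(W[...,0]-.55)<.04)&(abs(W[...,1]+.28)<.05)
w=W[m];w2=w[w[:,2]>.085];print('s3',w[:,2].max(),cv2.minEnclosingCircle((w2[:,:2]*1000).astype(np.float32)))
E
```

```text
8.1 q [-0.631 -0.045  1.76   0.     1.428  0.66 ] tcp [ 0.5    -0.2988  0.2696]
0.0577246037075696 5873 ((483.94061279296875, -316.797607421875), (146.6124267578125, 68.9361801147461), 15.023868560791016) [[404.0, -303.0], [422.0, -369.0], [564.0, -331.0], [546.0, -265.0]]
s3 0.09859786818224053 ((537.7482299804688, -290.32366943359375), 4.375657558441162)
```

View pics/w4.png

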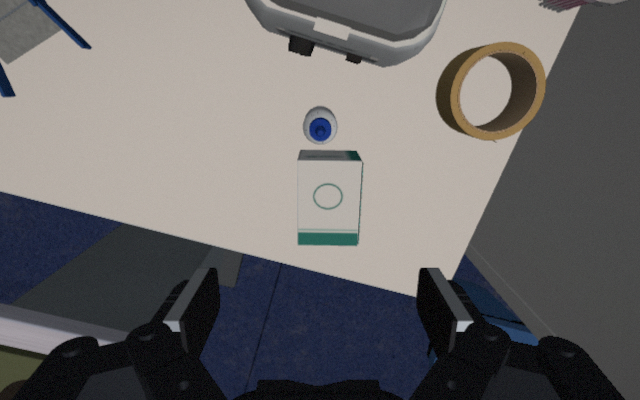

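```bash
python3 - <<'E'
from h import *
f=pickle.load(open('w4.pkl','rb'));W=cloud(f,f['T'])
a=np.radians(15);m=(W[...,2]>.05)&(W[...,2]<.066)
u=(W[...,0]-.4603)*np.cos(a)+(W[...,1]+.3232)*np.sin(a);v=-(W[...,0]-.4603)*np.sin(a)+(W[...,1]+.3232)*np.cos(a)
m&=(abs(u)<.056)&(abs(v)<.045)
r=cv2.minAreaRect((W[m][:,:2]*1000).astype(np.float32));print(r)
delta([.4603,-.3232,.015],Rdown(a))
E
```

```text
((460.9508361816406, -322.94671630859375), (98.89839935302734, 69.03314208984375), 15.136801719665527)
delta [-4.49  1.26 25.5 ] [-0.001  0.001  0.019]
```

Carton: centre (0.461,-0.323), 99×69 mm, top at 0.058, long axis at 15.1°. All of that matches. Grasping.

>>> {"name": "move_arm", "arguments": {
  "deltas": "-4.4 1.25 4 0 0 0.017 1;-4.4 1.25 8 0 0 0.017 1;-4.4 1.25 13 0 0 0.017 1;-4.4 1.25 17 0 0 0.017 1;-4.4 1.25 20 0 0 0.017 1;-4.4 1.25 22.5 0 0 0.017 1;-4.4 1.25 24.5 0 0 0.017 1;-4.4 1.25 25.5 0 0 0.017 1;-4.4 1.25 25.5 0 0 0.017 1;-4.4 1.25 25.5 0 0 0.017 0.3;-4.4 1.25 25.5 0 0 0.017 0.3;-4.4 1.25 25.5 0 0 0.017 0.3;-4.4 1.25 25.5 0 0 0.017 0.3;-4.4 1.25 25.5 0 0 0.017 0.3;-4.4 1.25 25.5 0 0 0.017 0.3"
}}

```text
time: 9.65
tcp_pos: [0.4623, -0.3236, 0.0168]
ee_rot: [[0.965, 0.26, 0.002], [0.26, -0.965, -0.001], [0.001, 0.001, -1.0]]
contact_force: [0.7, 1.6, 6.5]
width: 0.0673
```

>>> {"name": "move_arm", "arguments": {
  "deltas": "0 0 -1 0 0 0 0.3;0 0 -3 0 0 0 0.3;0 0 -6 0 0 0 0.3;0 0 -9 0 0 0 0.3;0 0 -10 0 0 0 0.3;0 0 -10 0 0 0 0.3"
}}

```text
time: 10.25
tcp_pos: [0.4628, -0.3242, 0.1185]
ee_rot: [[0.965, 0.26, 0.004], [0.26, -0.965, -0.003], [0.003, 0.004, -1.0]]
contact_force: [-0.1, -0.1, -3.2]
width: 0.0671
```

```bash
python3 - <<'E'
from h import *
f=wgrab('w5');delta([.4903,-.0044,.07],Rdown(np.radians(43.2)))
E
```

```text
10.25 q [-0.706  0.032  1.945  0.     1.159  0.601] tcp [ 0.4628 -0.3242  0.1185]
delta [ 11.05 -30.07   4.62] [ 0.002 -0.001 -0.49 ]
```

View pics/w5.png

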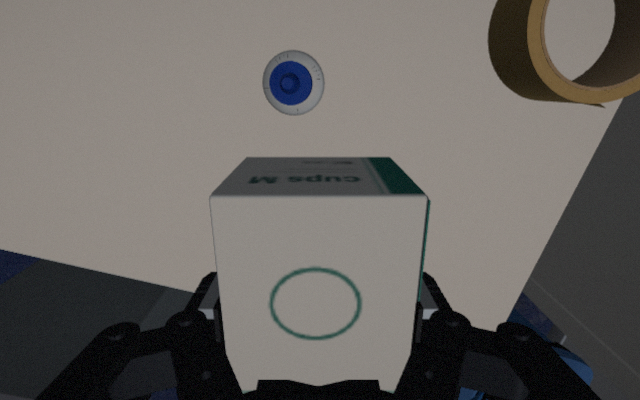

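The carton is held square and level (weight ~3.2 N) and stain 3 hasn't moved. Carrying it to the run-in.

>>> {"name": "move_arm", "arguments": {
  "deltas": "1 -3 -1 0 0 -0.05 0.3;2.2 -6 -1 0 0 -0.1 0.3;3.3 -9 -1 0 0 -0.15 0.3;4.4 -12 -1 0 0 -0.2 0.3;5.5 -15 -1 0 0 -0.25 0.3;6.6 -18 -1 0 0 -0.3 0.3;7.7 -21 -1 0 0 -0.35 0.3;8.8 -24 0 0 0 -0.4 0.3;9.9 -27 1 0 0 -0.45 0.3;11.05 -30.1 2 0 0 -0.49 0.3;11.05 -30.1 4.6 0 0 -0.49 0.3;11.05 -30.1 4.6 0 0 -0.49 0.3"
}}

```text
time: 11.5
tcp_pos: [0.4853, -0.0027, 0.0644]
ee_rot: [[0.728, 0.686, -0.01], [0.686, -0.728, 0.0], [-0.007, -0.007, -1.0]]
contact_force: [-0.6, -0.7, -5.0]
width: 0.0672
```

```bash
python3 - <<'E'
from h import *
f=wgrab('w6');delta([.4903,-.0044,.018],Rdown(np.radians(43.2)))
E
```

```text
11.5 q [-1.160e-01 -6.700e-02  2.145e+00 -1.000e-03  1.074e+00  7.000e-01] tcp [ 0.4853 -0.0027  0.0644]
delta [0.22 0.34 4.83] [-0.005  0.005  0.   ]
```

View pics/w6.png

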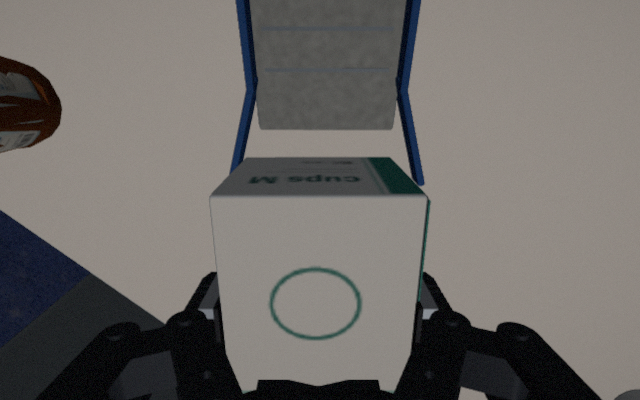

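The carton sits lengthwise in front of the ramp, about 3 mm left of centre, and the planned shift corrects that. Lowering.

>>> {"name": "move_arm", "arguments": {
  "deltas": "0.2 0.34 1.5 0 0.005 0 0.3;0.2 0.34 3 0 0.005 0 0.3;0.2 0.34 4 0 0.005 0 0.3;0.2 0.34 4.5 0 0.005 0 0.3;0.2 0.34 4.8 0 0.005 0 0.3;0.2 0.34 4.8 0 0.005 0 0.3;0.2 0.34 4.8 0 0.005 0 0.3"
}}

```text
time: 12.25
tcp_pos: [0.4908, -0.0047, 0.019]
ee_rot: [[0.729, 0.685, -0.002], [0.685, -0.729, 0.003], [0.0, -0.004, -1.0]]
contact_force: [-0.4, 0.7, -4.0]
width: 0.0672
```

>>> {"name": "move_arm", "arguments": {
  "deltas": "0 0 0.15 0 0 0 0.3;0 0 0.25 0 0 0 0.3;0 0 0.25 0 0 0 0.3;0 0 0.25 0 0 0 1;0 0 0.25 0 0 0 1;0 0 0.25 0 0 0 1;0 0 0.25 0 0 0 1;0 0 -2 0 0 0 1;0 0 -5 0 0 0 1;0 0 -9 0 0 0 1;0 0 -14 0 0 0 1;0 0 -19 0 0 0 1;0 0 -19 0 0 0 1"
}}

```text
time: 13.55
tcp_pos: [0.4958, -0.0058, 0.2184]
ee_rot: [[0.729, 0.685, 0.014], [0.685, -0.729, 0.001], [0.011, 0.009, -1.0]]
contact_force: [0.6, -0.1, 0.5]
width: 0.0855
```

```bash
python3 - <<'E'
from h import *
f=wgrab('w7');W=cloud(f,f['T'])
m=(W[...,2]>.05)&(W[...,2]<.066)&(np.hypot(W[...,0]-.4903,W[...,1]+.0044)<.07)
r=cv2.minAreaRect((W[m][:,:2]*1000).astype(np.float32));print(r,W[m][:,2].mean())
E
```

```text
13.55 q [-0.121 -0.226  2.008  0.003  1.346  0.695] tcp [ 0.4958 -0.0058  0.2184]
((490.8637390136719, -5.444084167480469), (97.68899536132812, 69.31658172607422), 43.22235107421875) 0.057598850519366196
```

View pics/w7.png

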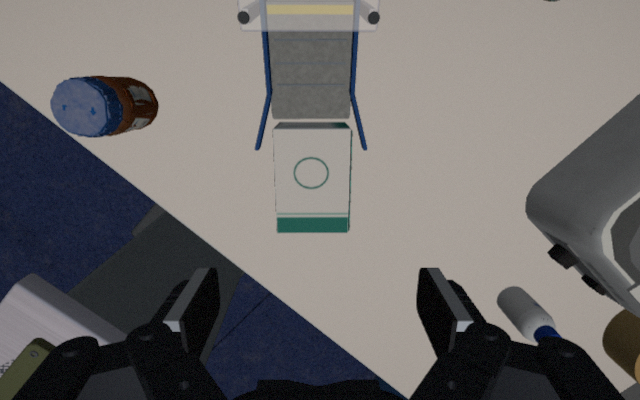

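The carton is upright at the foot: centre (0.491,-0.005), 43.2° azimuth, 1 mm off the lane's centre line, with a small gap to the ramp. Now I'll close the fingers and rehearse the leaning tool pose higher up.

```bash
python3 - <<'E'
from h import *
A=np.radians(43.2);d=np.array([np.cos(A),np.sin(A)]);O=np.array([.601,.0997])
p=O-.24*d;print(p);delta([*p,.16],Rdown(A,np.radians(46)))
E
```

```text
[ 0.42604753 -0.06459131]
delta [-9.03 -0.37  5.37] [0.004 0.796 0.002]
```

>>> {"name": "move_arm", "arguments": {
  "deltas": "-1.5 0 0 0 0.13 0 0;-3 0 1 0 0.26 0 0;-4.5 -0.1 2 0 0.39 0 0;-6 -0.2 3 0 0.52 0 0;-7.5 -0.3 4 0 0.65 0 0;-9 -0.37 5 0 0.796 0 0;-9 -0.37 5.4 0.004 0.796 0 0;-9 -0.37 5.4 0.004 0.796 0 0;-9 -0.37 5.4 0.004 0.796 0 0;-9 -0.37 5.4 0.004 0.796 0 0"
}}

```text
time: 14.6
tcp_pos: [0.4272, -0.0637, 0.1608]
ee_rot: [[0.503, 0.688, 0.523], [0.479, -0.726, 0.494], [0.719, 0.002, -0.695]]
contact_force: [0.2, -0.4, -0.7]
width: -0.0001
```

```bash
cat > kin.py <<'E'
from h import *
from scipy.optimize import least_squares
Q=[[-1.251,.124,1.65,0,1.367,-.083],[-.03,-.123,1.814,.001,1.451,.793],[-.124,-.098,2.036,.001,1.192,.699],[.268,-.318,2.111,-.002,1.329,1.092],[-.631,-.045,1.76,0,1.428,.66],[-.706,.032,1.945,0,1.159,.601],[-.116,-.067,2.145,-.001,1.074,.7],[-.121,-.226,2.008,.003,1.346,.695]]
P=[[.2546,-.5974,.2301],[.5493,.0378,.2809],[.5184,-.0101,.1383],[.4222,.1712,.2008],[.5,-.2988,.2696],[.4628,-.3242,.1185],[.4853,-.0027,.0644],[.4958,-.0058,.2184]]
from bench import robot
o=robot.get_obs();Q=np.array(Q+[list(o['joints'])]);P=np.array(P+[list(o['tcp_pos'])])
def rot(ax,t):return Ro.from_euler(ax,t).as_matrix()
def fk(q,p,s=1):
    a1,L1,L2,e,h0,L3,dy,w,s6=p
    R=rot('z',q[0]);x=np.array([0,0,h0])+R@[a1,dy,0]
    R=R@rot('y',q[1]);x=x+R@[0,0,L1]
    R=R@rot('y',q[2]);x=x+R@[e,0,L2]
    R=R@rot('z',s*q[3])@rot('y',q[4]);x=x+R@[w,0,L3]
    # tool at q6: x az=q1+90-q6 with z down
    return x,R@rot('z',q[5]+s6)
if __name__=='__main__':
  print(np.round(o['joints'],3),o['tcp_pos'],o['contact_force'].round(1));print(o['ee_rot'].round(3))
  for s in(1,-1):
    def res(p):
        r=[]
        for i,(q,t) in enumerate(zip(Q,P)):
            x,R=fk(q,p,s);r+=list((x-t)*(5 if i==8 else 1))
        return np.r_[r,((np.array(p)-[0,.45,.42,0,.4,.27,.05,0,np.pi/2])*.002)]
    b=least_squares(res,[0,.45,.42,0,.4,.27,.05,0,np.pi/2]);x,R=fk(Q[-1],b.x,s);print(s,b.x.round(4),np.abs(b.fun[:27]).max(),(x-P[-1]).round(4));print(R.round(3))
    np.save(f'kin{s}.npy',b.x)
E
python3 kin.py
```

```text
[-0.77  -0.479  2.44   0.85   1.273 -0.262] [ 0.42716717 -0.0636698   0.16083047] [ 0.2 -0.4 -0.7]
[[ 0.503  0.688  0.523]
 [ 0.479 -0.726  0.494]
 [ 0.719  0.002 -0.695]]
1 [1.9000e-03 4.5210e-01 6.1170e-01 4.2400e-02 2.2250e-01 2.7510e-01
 5.3700e-02 7.0000e-04 1.5708e+00] 0.0009655842680235949 [ 0. -0. -0.]
[[ 0.503  0.688  0.523]
 [ 0.479 -0.726  0.494]
 [ 0.719  0.002 -0.695]]
-1 [ 1.7826  0.5274  0.6362  0.1108 -0.8618 -0.8198  0.0554  1.7813  1.5708] 0.034744911485391605 [ 0.0011 -0.0019 -0.0014]
[[ 0.027  0.879 -0.477]
 [ 0.781 -0.316 -0.538]
 [-0.624 -0.358 -0.695]]
```

The kinematic fit is good (<1 mm, orientation exact). Next I'll check that the whole push path is reachable.

```bash
cat > ik.py <<'E'
from kin import *
KP=np.load('kin1.npy');lo=np.array([-2.61,-1.02,.03,-1.35,.32,-2.91]);hi=np.array([2.61,2.33,2.71,4.49,2.68,2.91])
A=np.radians(43.2);d=np.array([np.cos(A),np.sin(A),0]);O=np.array([.601,.0997,0]);up=np.array([0,0,1.])
def ik(p,R,q0):
    def res(q):
        x,Rr=fk(q,KP);return np.r_[(x-p)*10,Ro.from_matrix(R.T@Rr).as_rotvec()]
    s=least_squares(res,np.clip(q0,lo+1e-3,hi-1e-3),bounds=(lo,hi));return s.x,np.abs(s.fun).max()
def tcp_for(xr,hc,lean,slope):
    """TCP for contact corner; xr along slope/flat horizontal feeder x of contact, hc perpendicular height over the surface line"""
    a=np.radians(16) if slope else 0
    if slope:
        s=xr+.1  # horizontal from foot
        c=O+d*(-.1+s)+up*s*np.tan(a); c=c+hc*(-np.sin(a)*d+np.cos(a)*up)
    else: c=O+d*xr+up*hc
    return c-.011*(np.cos(lean)*d+np.sin(lean)*up)
E
python3 - <<'E'
from ik import *
q=np.array(o['joints']);L=np.radians(46)
for xr,sl,h in((-.23,0,.06),(-.225,0,.025),(-.205,0,.023),(-.15,0,.023),(-.1,1,.021),(-.05,1,.021),(0,1,.02),(.004,1,.02)):
  for Ld in(40,46):
    L=np.radians(Ld);p=tcp_for(xr,h,L,sl);q2,e=ik(p,Rdown(A,L),q);print(xr,Ld,p.round(4),q2.round(2),round(e,4))
  q=q2
E
```

```text
-0.23 40 [ 0.4272 -0.0635  0.0529] [-0.71 -0.28  2.48  0.83  1.04 -0.37] 0.0
-0.23 46 [ 0.4278 -0.063   0.0521] [-0.77 -0.24  2.49  0.95  1.09 -0.5 ] 0.0
-0.225 40 [ 0.4308 -0.0601  0.0179] [-0.69 -0.18  2.48  0.89  0.97 -0.45] 0.0
-0.225 46 [ 0.4314 -0.0596  0.0171] [-0.75 -0.14  2.49  1.    1.02 -0.59] 0.0
-0.205 40 [ 0.4454 -0.0464  0.0159] [-0.64 -0.16  2.47  0.91  0.93 -0.43] 0.0
-0.205 46 [ 0.446  -0.0459  0.0151] [-0.7  -0.12  2.48  1.03  0.98 -0.58] 0.0
-0.15 40 [ 0.4855 -0.0088  0.0159] [-0.49 -0.1   2.42  0.96  0.84 -0.35] 0.0
-0.15 46 [ 0.4861 -0.0082  0.0151] [-0.54 -0.07  2.44  1.11  0.89 -0.52] 0.0
-0.1 40 [0.5177 0.0215 0.0131] [-0.39 -0.04  2.37  1.    0.77 -0.31] 0.0
-0.1 46 [0.5183 0.0221 0.0123] [-0.43 -0.01  2.39  1.17  0.81 -0.49] 0.0
-0.05 40 [0.5542 0.0557 0.0275] [-0.28 -0.01  2.31  1.    0.72 -0.2 ] 0.0
-0.05 46 [0.5548 0.0563 0.0266] [-0.32  0.01  2.33  1.18  0.75 -0.4 ] 0.0
0 40 [0.5908 0.0902 0.0408] [-0.18  0.03  2.23  0.98  0.67 -0.1 ] 0.0
0 46 [0.5914 0.0907 0.04  ] [-0.22  0.05  2.26  1.19  0.7  -0.31] 0.0
0.004 40 [0.5938 0.0929 0.042 ] [-0.18  0.04  2.22  0.98  0.67 -0.09] 0.0
0.004 46 [0.5943 0.0934 0.0411] [-0.21  0.05  2.26  1.18  0.69 -0.3 ] 0.0
```

The path is reachable throughout. Now moving down to the pre-contact position.

```bash
python3 - <<'E'
from ik import *
L=np.radians(46)
delta(tcp_for(-.228,.025,L,0),Rdown(A,L))
E
```

```text
delta [-10.13  -0.04  10.2 ] [-0.002  0.     0.005]
```

>>> {"name": "move_arm", "arguments": {
  "deltas": "-2 0 2 0 0 0 0;-4 0 4 0 0 0 0;-6 0 6 0 0 0 0;-8 0 8 0 0 0 0;-9.2 0 9.3 0 0 0.005 0;-10.1 0 10.2 0 0 0.005 0;-10.1 0 10.2 0 0 0.005 0"
}}

```text
time: 15.3
tcp_pos: [0.4297, -0.06, 0.0164]
ee_rot: [[0.507, 0.688, 0.519], [0.476, -0.726, 0.497], [0.719, -0.004, -0.695]]
contact_force: [-0.5, 0.7, 0.9]
width: -0.0001
```

```bash
python3 - <<'E'
from ik import *
f=wgrab('w8')
L=np.radians(46)
for x in(-.2,-.15,-.12):delta(tcp_for(x,.025,L,0),Rdown(A,L))
s=robot.grab_frame('scene');cv2.imwrite('pics/s8.png',cv2.resize(s['image'][160:280,230:400],None,fx=4,fy=4)[:,:,::-1])
E
```

```text
15.3 q [-0.757 -0.133  2.489  0.995  1.026 -0.594] tcp [ 0.4297 -0.06    0.0164]
delta [1.83 0.02 1.94] [-0.005  0.001  0.001]
delta [5.3  0.04 5.53] [-0.005  0.001  0.001]
delta [7.39 0.05 7.69] [-0.005  0.001  0.001]
```

View pics/w8.png

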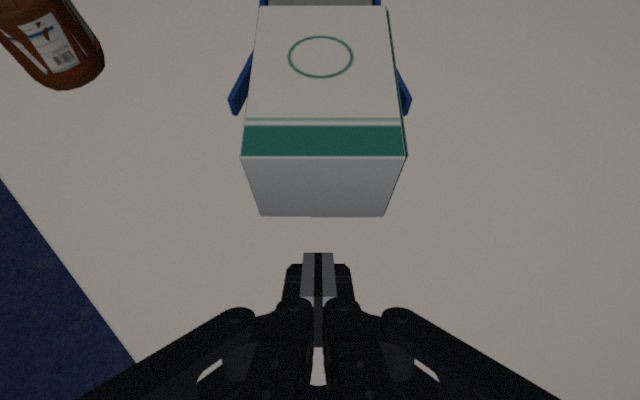

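View pics/s8.png

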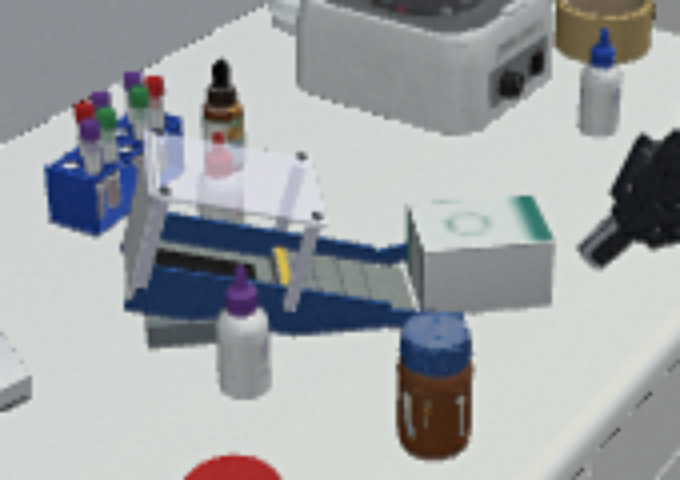

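The fingers are centred behind the carton's rear face (tips at (318,258), face bottom edge at row ~215). Starting the push on the flat.

>>> {"name": "move_arm", "arguments": {
  "deltas": "0.9 0 0.95 0 0 0 0;1.5 0 1.55 0 0 0 0;1.9 0 2 0 0 0 0;2.3 0 2.4 0 0 0 0;2.8 0 2.9 0 0 0 0;3.3 0 3.4 0 0 0 0;3.8 0 3.95 0 0 0 0;4.3 0 4.5 0 0 0 0;4.8 0 5 0 0 0 0;5.3 0 5.5 0 0 0 0;5.3 0 5.5 0 0 0 0"
}}

```text
time: 16.5
tcp_pos: [0.4865, -0.0085, 0.0184]
ee_rot: [[0.504, 0.688, 0.522], [0.478, -0.726, 0.495], [0.719, 0.0, -0.695]]
contact_force: [0.1, 0.7, -0.8]
width: -0.0002
```

```bash
python3 - <<'E'
from ik import *
f=wgrab('w9')
L=np.radians(46)
for x in(-.13,-.11):delta(tcp_for(x,.025,L,0),Rdown(A,L))
for x in(-.095,-.07):delta(tcp_for(x,.021,L,1),Rdown(A,L))
s=robot.grab_frame('scene');cv2.imwrite('pics/s9.png',cv2.resize(s['image'][160:280,230:400],None,fx=4,fy=4)[:,:,::-1])
E
```

```text
16.5 q [-0.544 -0.076  2.435  1.098  0.893 -0.51 ] tcp [ 0.4865 -0.0085  0.0184]
delta [ 1.32 -0.02  1.52] [-0.003  0.     0.003]
delta [ 2.71 -0.01  2.96] [-0.003  0.     0.003]
delta [ 3.1  -0.    3.86] [-0.003  0.     0.003]
delta [5.36 0.01 5.16] [-0.003  0.     0.003]
```

View pics/w9.png

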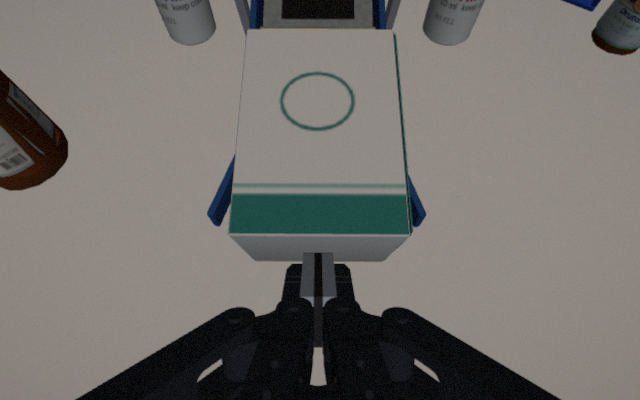

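View pics/s9.png

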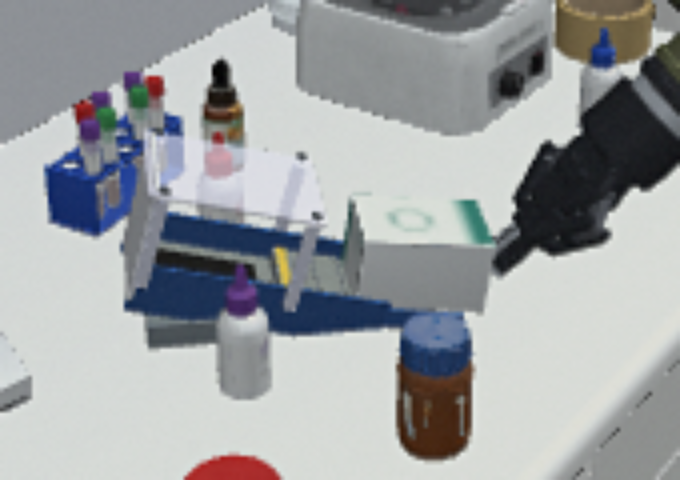

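The carton is climbing straight and centred between the flares. Continuing up the ramp.

>>> {"name": "move_arm", "arguments": {
  "deltas": "0.65 0 0.75 0 0 0 0;1.3 0 1.5 0 0 0 0;2 0 2.2 0 0 0 0;2.7 0 2.9 0 0 0 0;3.3 0 3.5 0 0 0 0;4 0 4.1 0 0 0 0;4.7 0 4.65 0 0 0 0;5.35 0 5.15 0 0 0 0;5.95 0 5.5 0 0 0 0;6.55 0 5.85 0 0 0 0;7.15 0 6.2 0 0 0 0;7.15 0 6.2 0 0 0 0"
}}

```text
time: 17.8
tcp_pos: [0.555, 0.0568, 0.0267]
ee_rot: [[0.504, 0.688, 0.522], [0.478, -0.726, 0.495], [0.72, -0.0, -0.694]]
contact_force: [-0.2, 0.1, -0.4]
width: 0.0002
```

```bash
python3 - <<'E'
from ik import *
f=wgrab('w10')
L=np.radians(46)
for x in(-.02,0,.004):delta(tcp_for(x,.021,L,1),Rdown(A,L))
s=robot.grab_frame('scene');cv2.imwrite('pics/s10.png',cv2.resize(s['image'][160:280,230:400],None,fx=4,fy=4)[:,:,::-1])
E
```

```text
17.8 q [-0.32   0.011  2.33   1.18   0.756 -0.398] tcp [0.555  0.0568 0.0267]
delta [2.68 0.06 1.54] [-0.004 -0.     0.003]
delta [4.48 0.07 2.58] [-0.004 -0.     0.003]
delta [4.84 0.07 2.78] [-0.004 -0.     0.003]
```

View pics/w10.png

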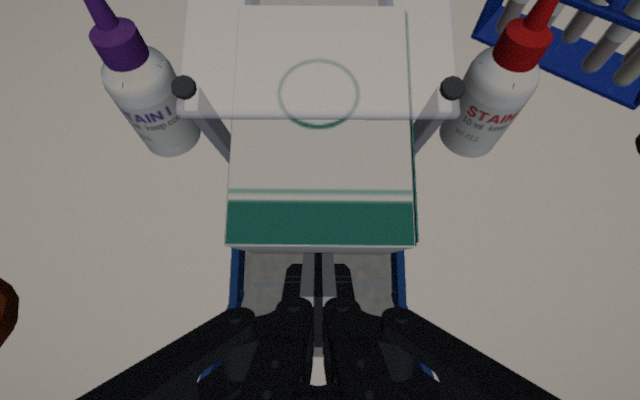

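View pics/s10.png

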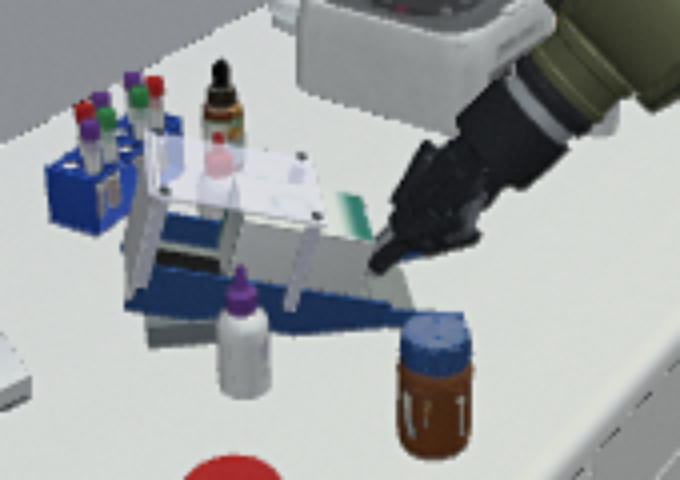

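The carton is partly under the roof, straight and centred, and the bottles are untouched. I'll continue gently toward the crest.

>>> {"name": "move_arm", "arguments": {
  "deltas": "0.5 0 0.3 0 0 0 0;1 0 0.58 0 0 0 0;1.5 0.05 0.86 0 0 0 0;2 0.05 1.15 0 0 0 0;2.4 0.05 1.4 0 0 0 0;2.8 0.05 1.6 0 0 0 0;3.2 0.05 1.85 0 0 0 0;3.6 0.05 2.1 0 0 0 0;3.6 0.05 2.1 0 0 0 0"
}}

```text
time: 18.8
tcp_pos: [0.5842, 0.0845, 0.0378]
ee_rot: [[0.504, 0.689, 0.521], [0.478, -0.725, 0.496], [0.72, -0.001, -0.694]]
contact_force: [-1.0, -0.8, -1.2]
width: -0.0002
```

```bash
python3 - <<'E'
from ik import *
f=wgrab('w11')
L=np.radians(46)
for x in(0,.005):delta(tcp_for(x,.021,L,1),Rdown(A,L))
s=robot.grab_frame('scene');cv2.imwrite('pics/s11.png',cv2.resize(s['image'][180:250,250:350],None,fx=7,fy=7)[:,:,::-1])
E
```

```text
18.8 q [-0.239  0.039  2.275  1.182  0.713 -0.326] tcp [0.5842 0.0845 0.0378]
delta [0.89 0.05 0.46] [-0.005 -0.     0.003]
delta [1.34 0.05 0.72] [-0.005 -0.     0.003]
```

View pics/w11.png

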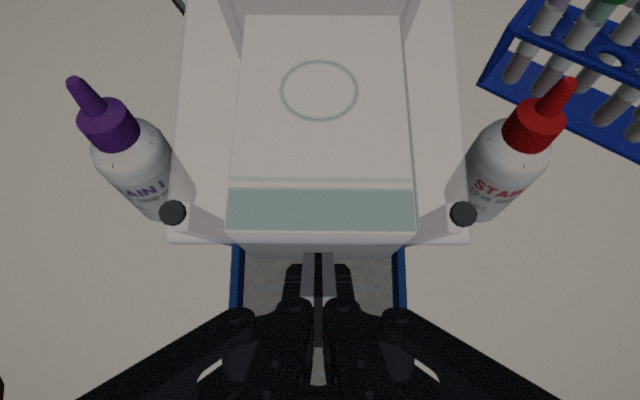

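View pics/s11.png

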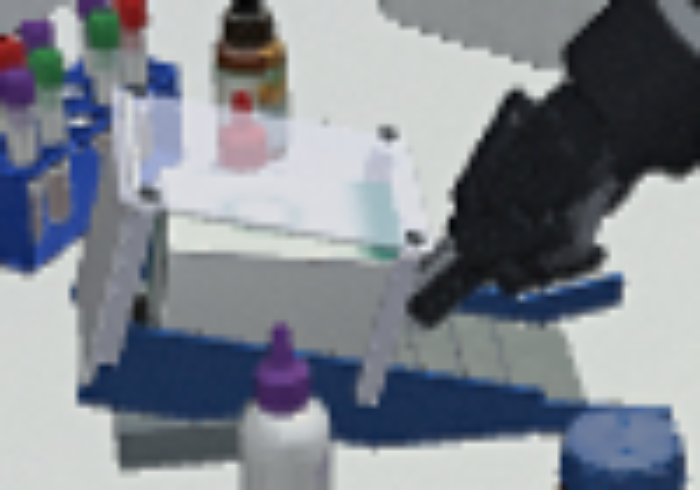

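The carton has tipped over the crest, with its rear still on the ramp. Pushing the last ~15 mm in small steps.

>>> {"name": "move_arm", "arguments": {
  "deltas": "0.3 0.05 0.15 0 0 0 0;0.6 0.05 0.3 0 0 0 0;0.85 0.05 0.45 0 0 0 0;1.05 0.05 0.56 0 0 0 0;1.2 0.05 0.64 0 0 0 0;1.35 0.05 0.72 0 0 0 0;1.35 0.05 0.72 0 0 0 0"
}}

```text
time: 19.6
tcp_pos: [0.5951, 0.0942, 0.0427]
ee_rot: [[0.504, 0.689, 0.521], [0.477, -0.725, 0.496], [0.72, -0.001, -0.694]]
contact_force: [-1.2, -0.3, -1.7]
width: 0.0001
```

```bash
python3 - <<'E'
from ik import *
f=wgrab('w12')
L=np.radians(46)
for x in(.005,.008):delta(tcp_for(x,.021,L,1),Rdown(A,L))
s=robot.grab_frame('scene');cv2.imwrite('pics/s12.png',cv2.resize(s['image'][180:250,250:350],None,fx=7,fy=7)[:,:,::-1])
E
```

```text
19.6 q [-0.213  0.049  2.253  1.179  0.7   -0.298] tcp [0.5951 0.0942 0.0427]
delta [-0.04 -0.    0.  ] [-0.005 -0.001  0.003]
delta [0.23 0.   0.16] [-0.005 -0.001  0.003]
```

View pics/w12.png

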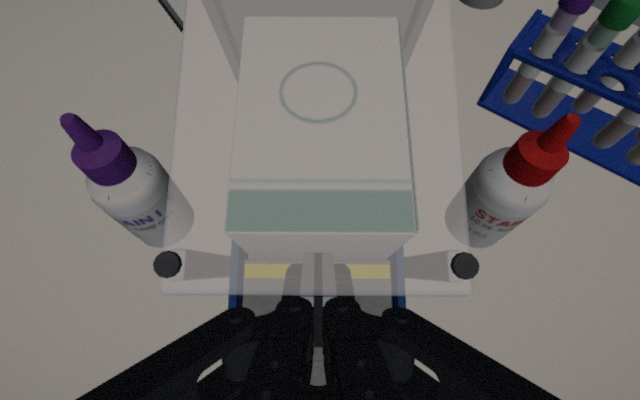

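View pics/s12.png

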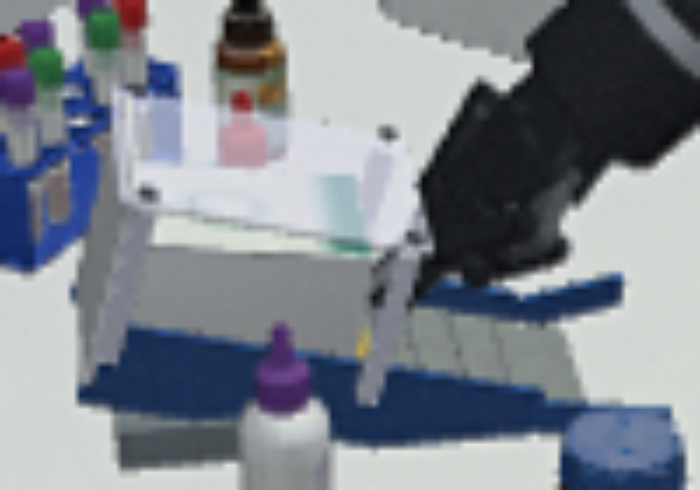

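The rear edge looks to be right at the stripe and has not clearly dropped yet. A few more millimetres, watching the force.

>>> {"name": "move_arm", "arguments": {
  "deltas": "0.12 0 0.08 0 0 0 0;0.25 0 0.15 0 0 0 0;0.25 0 0.15 0 0 0 0"
}}

```text
time: 20.0
tcp_pos: [0.5968, 0.0959, 0.043]
ee_rot: [[0.505, 0.688, 0.521], [0.477, -0.725, 0.496], [0.719, -0.001, -0.695]]
contact_force: [-2.0, -2.4, -2.4]
width: 0.0003
```

```bash
python3 - <<'E'
from ik import *
f=wgrab('w13')
L=np.radians(46)
for x in(.008,.012):delta(tcp_for(x,.021,L,1),Rdown(A,L))
s=robot.grab_frame('scene');cv2.imwrite('pics/s13.png',cv2.resize(s['image'][180:250,250:350],None,fx=7,fy=7)[:,:,::-1])
E
```

```text
20.0 q [-0.208  0.052  2.249  1.178  0.696 -0.293] tcp [0.5968 0.0959 0.043 ]
delta [0.03 0.01 0.  ] [-0.005 -0.     0.002]
delta [0.39 0.01 0.21] [-0.005 -0.     0.002]
```

View pics/w13.png

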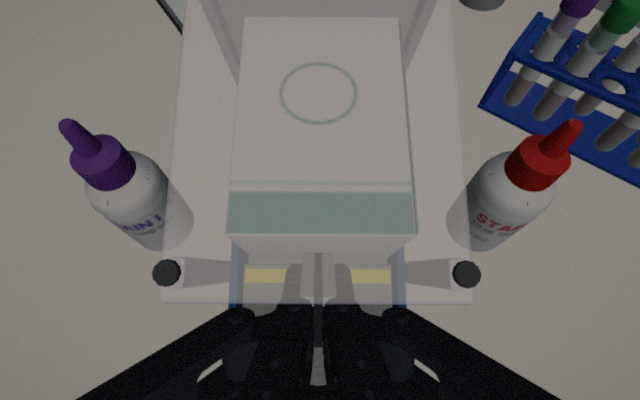

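View pics/s13.png

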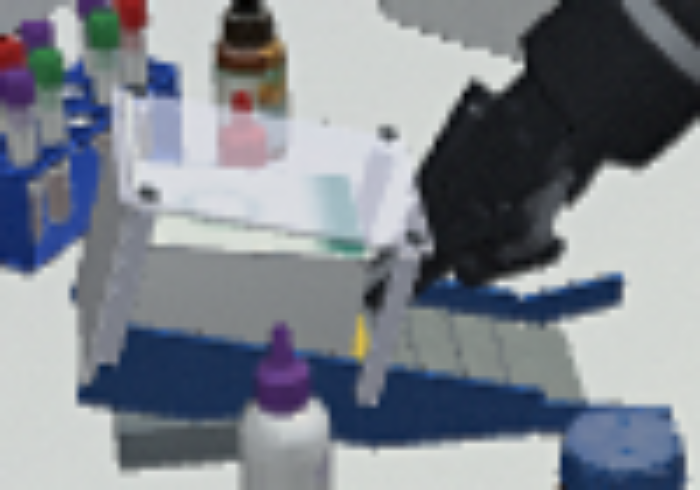

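I'll overlay the predicted "home" carton on both views and compare.

```bash
cat > ov.py <<'E'
from ik import *
a=np.radians(16);xs=np.cos(a)*d+np.sin(a)*up;ns=-np.sin(a)*d+np.cos(a)*up;ls=np.array([-d[1],d[0],0])
B=O+.0287*up+.053*xs-.010*ns
def carton(pitch,rear):  # rear bottom edge at slope coord rear (bay x), height from pitch, front on floor
    # pitch>0: nose down rel to slope
    X=np.cos(pitch)*xs-np.sin(pitch)*ns;N=np.sin(pitch)*xs+np.cos(pitch)*ns
    r=B+rear*xs+.098*np.sin(pitch)*ns
    return np.array([r+i*.098*X+j*.034*ls+k*.058*N for i in(0,1) for j in(1,-1) for k in(0,1)])
E=[(0,1),(0,2),(1,3),(2,3),(4,5),(4,6),(5,7),(6,7),(0,4),(1,5),(2,6),(3,7)]
def draw(f,pts,T,col,box,s,name,extra=None):
    x0,y0,x1,y1=box;im=cv2.resize(f['image'][y0:y1,x0:x1],None,fx=s,fy=s,interpolation=cv2.INTER_CUBIC)[:,:,::-1].copy()
    for P,c in zip(pts,col):
        uv=((proj(f,P,T)-[x0,y0]+.5)*s).round().astype(int)
        for i,j in E:cv2.line(im,tuple(map(int,uv[i])),tuple(map(int,uv[j])),c,1)
    cv2.imwrite(name,im)
E
python3 - <<'E'
from ov import *
w=pickle.load(open('w13.pkl','rb'));s=robot.grab_frame('scene')
home=carton(0,-.049);tip=carton(np.arcsin(10/98),-.051)
draw(w,[home,tip],w['T'],[(0,0,255),(255,0,255)],(150,0,490,310),2.2,'pics/ovw.png')
draw(s,[home,tip],None,[(0,0,255),(255,0,255)],(250,175,350,250),7,'pics/ovs.png')
E
```

```text
(no output)
```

View pics/ovw.png

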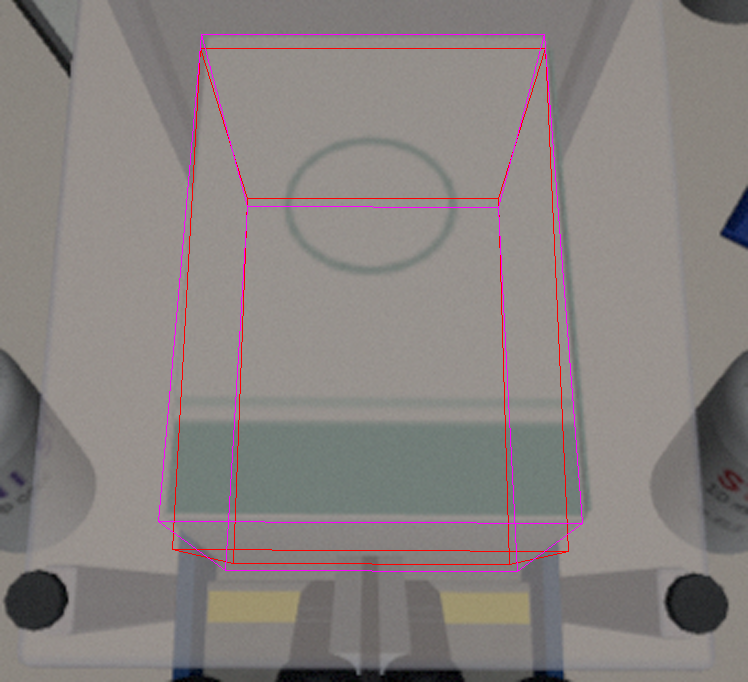

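View pics/ovs.png

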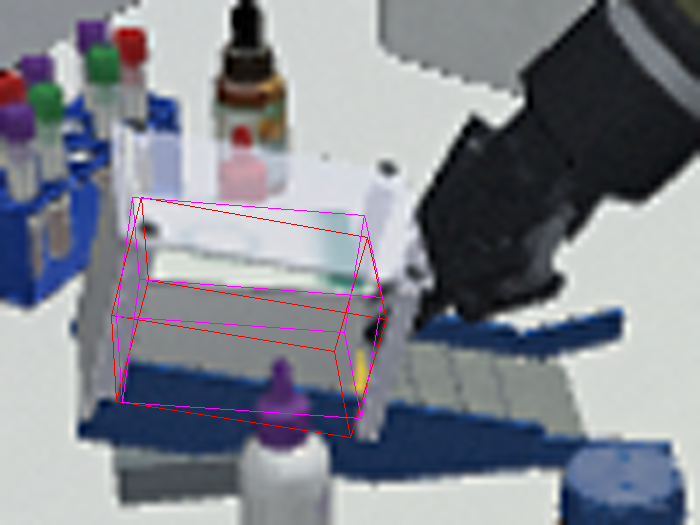

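Both views match the tipped (magenta) pose. The rear edge is still on the crest, ~1–2 mm short, so I'll keep pushing slightly.

>>> {"name": "move_arm", "arguments": {
  "deltas": "0.1 0 0.06 0 0 0 0;0.2 0 0.12 0 0 0 0;0.3 0 0.17 0 0 0 0;0.3 0 0.17 0 0 0 0"
}}

```text
time: 20.55
tcp_pos: [0.5974, 0.0971, 0.0414]
ee_rot: [[0.508, 0.688, 0.519], [0.479, -0.726, 0.493], [0.716, -0.002, -0.698]]
contact_force: [-6.6, -7.5, -5.6]
width: 0.0002
```

```bash
python3 - <<'E'
from ov import *
w=wgrab('w14');home=carton(0,-.047);tip=carton(np.arcsin(10/98),-.050)
delta(tcp_for(.012,.021,np.radians(46),1),Rdown(A,np.radians(46)))
draw(w,[home,tip],w['T'],[(0,0,255),(255,0,255)],(150,0,490,310),2.2,'pics/ovw14.png')
E
```

```text
20.55 q [-0.203  0.055  2.247  1.174  0.691 -0.287] tcp [0.5974 0.0971 0.0414]
delta [0.42 0.06 0.  ] [-0.004  0.005  0.002]
```

View pics/ovw14.png

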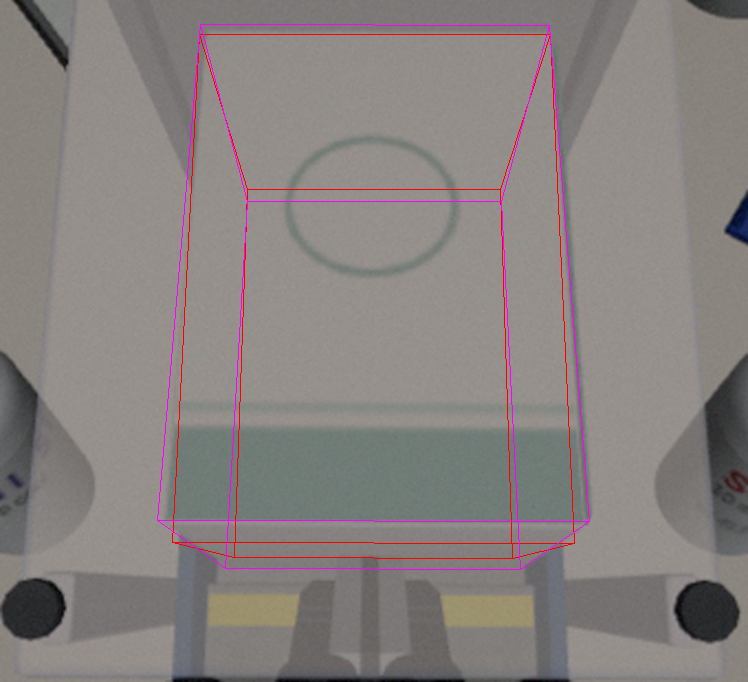

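Force is now ~11 N and the tip presses down, so the carton appears pinned between the finger and the end stop, with friction holding up its rear. I'll back off and look.

>>> {"name": "move_arm", "arguments": {
  "deltas": "-0.3 0 -0.1 0 0 0 0;-0.6 0 -0.35 0 0 0 0;-0.9 0 -0.5 0 0 0 0;-0.9 0 -0.5 0 0 0 0"
}}

```text
time: 21.0
tcp_pos: [0.5907, 0.0902, 0.0393]
ee_rot: [[0.507, 0.687, 0.52], [0.479, -0.726, 0.493], [0.717, -0.001, -0.697]]
contact_force: [-0.0, -1.1, -0.5]
width: -0.0
```

```bash
python3 - <<'E'
from ov import *
w=wgrab('w15');home=carton(0,-.048);tip=carton(np.arcsin(10/98),-.052)
draw(w,[home,tip],w['T'],[(0,0,255),(255,0,255)],(150,0,490,310),2.2,'pics/ovw15.png')
s=robot.grab_frame('scene');cv2.imwrite('pics/s15.png',cv2.resize(s['image'][180:250,250:350],None,fx=7,fy=7,interpolation=cv2.INTER_CUBIC)[:,:,::-1])
E
```

```text
21.0 q [-0.221  0.047  2.261  1.177  0.701 -0.306] tcp [0.5907 0.0902 0.0393]
```

View pics/ovw15.png

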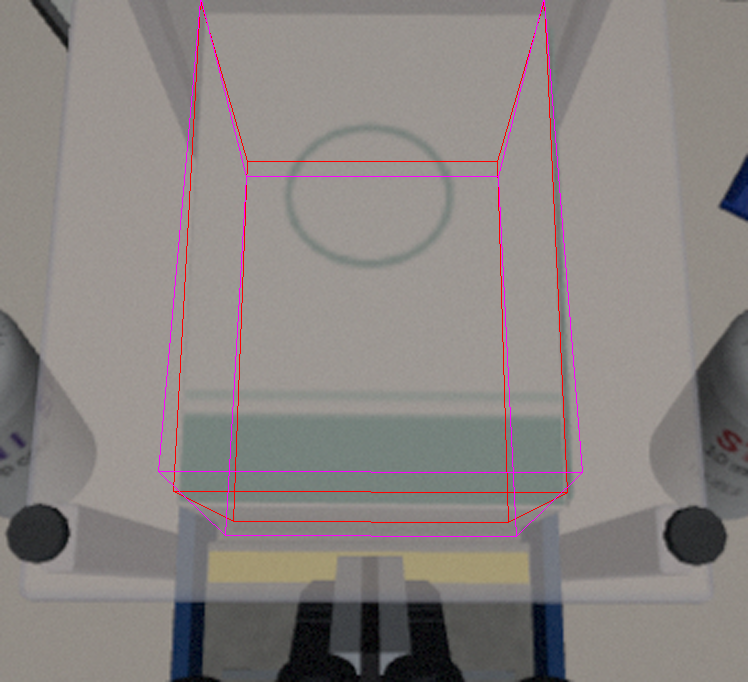

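View pics/s15.png

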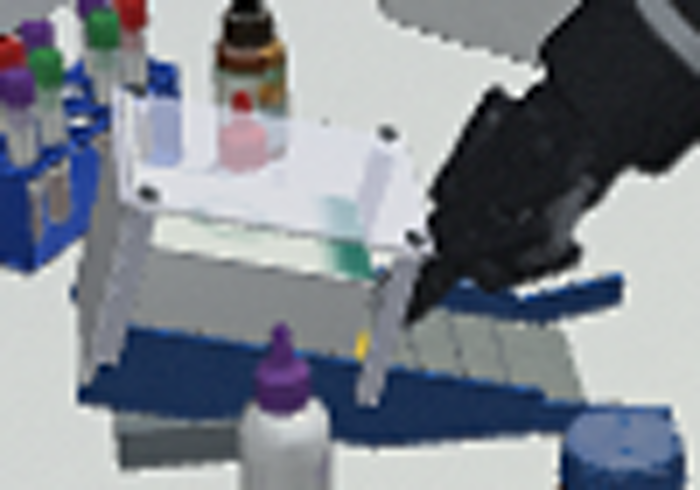

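The rear has dropped: the top is now parallel to the roof with a gap under it, and it matches the red home outline. Retreating down the lane, then up.

>>> {"name": "move_arm", "arguments": {
  "deltas": "-1.5 0 -1.5 0 0 0 0;-3 0 -4 0 0 0 0;-4.5 0 -7 0 0 0 0;-5.5 0 -11 0 0 0 0;-5.5 0 -15 0 0 0 0;-5.5 0 -20 0 0 0 0;-5.5 0 -20 0 0 0 0"
}}

```text
time: 21.8
tcp_pos: [0.4606, -0.0389, 0.1454]
ee_rot: [[0.502, 0.684, 0.53], [0.481, -0.73, 0.486], [0.719, 0.011, -0.695]]
contact_force: [1.3, -0.6, 0.9]
width: -0.0002
```

```bash
python3 - <<'E'
from ov import *
w=wgrab('w16');s=robot.grab_frame('scene');t=robot.grab_frame('top')
home=carton(0,-.049)
draw(w,[home],w['T'],[(0,0,255)],(150,0,490,300),2.2,'pics/ovw16.png')
cv2.imwrite('pics/s16.png',cv2.resize(s['image'][165:255,240:360],None,fx=6,fy=6,interpolation=cv2.INTER_CUBIC)[:,:,::-1])
for n,f,T in(('w',w,w['T']),('scene',s,None),('top',t,None)):
    W=cloud(f,T);r=(W-B);x,y,z=r@xs,r@ls,r@ns
    m=(abs(x)<.04)&(abs(y)<.03)&(z>.03)&(z<.1);print(n,m.sum(),np.histogram(z[m],bins=np.arange(.03,.101,.005))[0])
    pickle.dump(f,open(n+'16.pkl','wb'))
W=cloud(t)
for n,c in dict(bottle=(.42,.17),s1=(.559,.192),s2=(.6915,.052),s3=(.5377,-.2903),cup=(.447,.348)).items():
    m=(np.hypot(W[...,0]-c[0],W[...,1]-c[1])<.05)&(W[...,2]>.06)&(W[...,2]<.105);w_=W[m]
    if len(w_):zt=w_[:,2].max();q=w_[w_[:,2]>zt-.012];print(n,zt.round(3),q.mean(0).round(3))
E
```

```text
21.8 q [-0.652 -0.411  2.425  0.889  1.146 -0.234] tcp [ 0.4606 -0.0389  0.1454]
w 4024 [   0    0    0    0    0    0    0    0    0    0 3321  703    0    0]
scene 392 [  3   3   2   4   3 108   2   0   0   0 180  87   0   0]
top 517 [  0   0   0   0   0   0   0   0   0  19 253 231  14   0]
bottle 0.096 [0.423 0.169 0.089]
s1 0.101 [0.563 0.192 0.096]
s2 0.098 [0.695 0.051 0.094]
s3 0.103 [ 0.541 -0.289  0.097]
cup 0.078 [0.449 0.346 0.07 ]
```

View pics/ovw16.png

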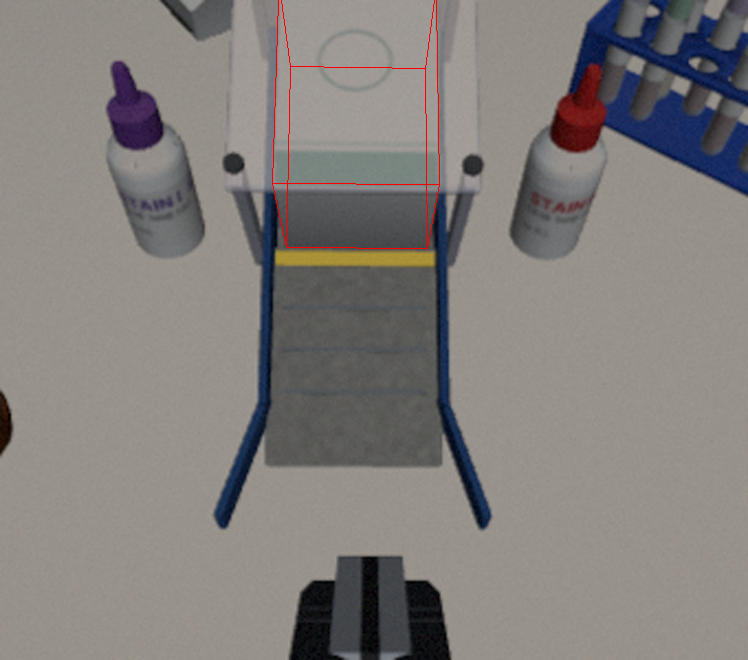

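View pics/s16.png

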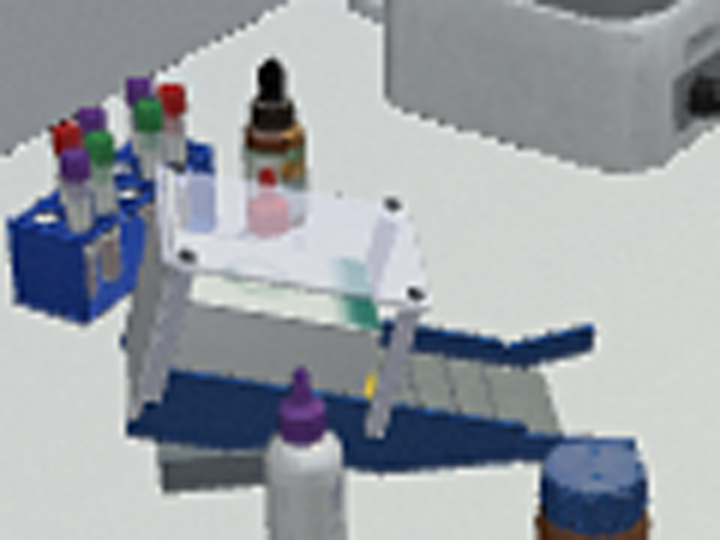

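```bash
python3 - <<'E'
from ov import *
f=pickle.load(open('scene16.pkl','rb'));W=cloud(f);r=W-B;x,y,z=r@xs,r@ls,r@ns
m=(abs(x)<.06)&(abs(y)<.045)&(z>.052)&(z<.064);print(m.sum(),'slope',np.polyfit(x[m],z[m],1),'x range',x[m].min(),x[m].max(),z[m].mean())
f=pickle.load(open('w16.pkl','rb'));W=cloud(f,f['T']);r=W-B;x,y,z=r@xs,r@ls,r@ns
m=(abs(y)<.03)&(z>.012)&(z<.05)&(x>-.07)&(x<-.03);print('rear face x',np.median(x[m]),np.polyfit(z[m],x[m],1),m.sum())
for lo in(.012,.02,.03,.04):
  k=m&(z>lo)&(z<lo+.008);print(lo,np.median(x[k]),np.polyfit(y[k],x[k],1)[0])
o=robot.get_obs();print(o['time'],o['contact_force'])
E
```

```text
213 slope [0.00733641 0.05694123] x range -0.05338969169330409 0.05791712243211028 0.056947747737052176
rear face x -0.051150041708372014 [ 0.00512047 -0.05132236] 1168
0.012 -0.051206052667020316 0.0075959486417528695
0.02 -0.05118303726934859 0.006322581418343307
0.03 -0.05116307777695627 0.0030406392552692106
0.04 -0.05110153855245085 0.0035491666028939304
21.95 [-0.16419862  0.94630097 -0.14184328]
```

The carton is home: top 57 mm above the bay floor (nominal 58), tilt 0.4°, rear face at -51 mm behind the lip (so ~2 mm from nominal). Nothing touches the robot. Handing in.

```bash
python3 -c "
from bench import robot
print(robot.hand_in())"
```

```text
the job is handed in; nothing more can be done
None
```

The carton is home in the bay, the bottle is out of the lane, and I handed the job in at about 22 s of the 72 s allowed.

- **Bottle:** I stood it upright on the worktop at about (0.42, 0.17), roughly 170 mm to the left of the lane's centre line.
- **Carton:** I set it lengthwise at the ramp foot and pushed it up with the shut fingers leaning back 46°. At the end it was held between the finger and the end stop (about 11 N). Backing the tool off a centimetre let the rear drop behind the lip.
- **Carton check:** The top is 57 mm above the bay floor, 0.4° off parallel to it. The rear face is at bay x = -51 mm, so the origin is about 2 mm off nominal.
- **Stain bottles and red-lidded cup:** All four are within about 1 mm of their starting top-view readings, except stain bottle 3, whose two readings differ by about 2 mm. That is within the calibration error, and its tip was not re-measured up close at the end.
- **Disagreements:** The scene and top cameras differed by up to about 9 mm sideways on some objects, so I relied on the wrist camera for positions. The carton overlay was about 2–3 mm off along the lane.

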